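# Fit the drive pulley and hold the belt tensioner back

## Robot

A 7-joint arm with a two-finger parallel gripper is mounted at the origin on a cart in front of the work surface, level with it; the furniture and walls round the work are solid. World frame = base frame: x ahead of the robot, y to its left, z up, the work surface at z = 0. Lengths are in m, angles in rad, forces in N, time in s.
With the tool pointing down it reaches from about 0.4 to 0.875 m from the base axis. Payload 6.5 kg.
Tool frame: the origin (TCP) lies midway between the tips of the shut fingers; the grasp point (between the pads) lies 19 mm behind it (manip.tcp_to_grasp is the distance from the TCP to the grasp point, in m); z points along the fingers, y is the line along which they close (so a half turn about z gives the same grasp; the last joint's range is limited). The gripper opens to 88 mm and grips with 3 to 60 N. Pads are 18 mm wide; open, the fingers measure 123 mm over their backs; the gripper's body (75 mm by 187 mm) begins 45 mm behind the grasp point.
Start: joints at [1.056, 0.536, -0.004, 1.538, 0.003, 1.067, -0.071], TCP at [0.282, -0.586, 0.239] pointing down, gripper open.
Joint ranges: [-2.7, 2.7], [-0.37, 2.16], [-1.27, 1.26], [0.24, 2.4], [-1.31, 4.45], [0.19, 1.91], [-2.76, 2.76]. Speed limits (rad/s): [2.39, 2.39, 3.14, 3.14, 3.14, 3.14, 3.14].

## Interface

Orientations are given as a rotation vector (axis times angle).
In Python, from plant import manip, imaging gives the robot as it stands.
- The arm moves only by the tool move_arm, never from a script. Its argument "moves" is a list of rows, each a list of 3 entries, a list of its own where there are three numbers: the finger opening in mm, from 0 to 88.1, then the shift along the tool's x, y, z in units of 30 mm (1.0 is 30 mm), then the turn, a rotation vector about the tool's x, y, z in units of 6 degrees (1.0 is 6 degrees). In form: [[grip, [dx, dy, dz], [rx, ry, rz]], ...]. A call has 1 to 12 rows; each row shifts and turns the commanded pose from where the row before left it, along the tool's axes as they then stand; what a row does not reach is not made up. A row lasts 1/10 s, in which the tool goes at most 50 mm and 8.59 degrees, less where a joint would pass 70% of its speed; a pose out of reach is approached as far as the arm can. A call is refused whole if a number of a shift passes 1 or a number of a turn 1, either way. A call with a gripper value outside its range is refused whole. The fingers move at their own pace and stop on an object; "grip_force" is the grip in N (left out, the last holds). Time passes only in rows, so rows that do not move let the fingers close. It gives the time, the measured TCP pose, the force, the opening and the grip force at its end, in the units of the state.
- manip.read_state(): the state, without advancing time (a new reading comes with each control period).
- imaging.read_camera(name): name is "side" or "top" or "wrist"; returns the picture (384x512x3 uint8, red, green, blue); there is no depth.
- imaging.calibration(name): a dict with "camera_matrix" (3x3 intrinsics, pixels), "rvec" (rotation vector, rad) and "tvec" (3), from world to camera coordinates, as OpenCV has them; the wrist camera has in their place "mount" (4x4, takes a point from camera to tool coordinates, whose origin is the TCP and whose axes are the flange's). Camera axes: x right, y down, z forward; pixel columns grow to the right and rows downward; lengths in m; the calibration is good to about 2 mm. A picture is of the moment at which its call begins: read the wrist's pose just before it. calibration takes no time and is no camera call.
- manip.hand_in(): hands the job in; it is judged then, once.
The state is a dict: "t": time; "joint_positions": joint angles; "joint_vel": joint speeds; "joint_efforts": joint torques, N m; "position": TCP position; "tcp_rot": TCP orientation; "wrist_force": force on the tool from outside, world axes, zero at the start; "wrist_torque": the same for the moment, N m; "width": finger opening in m; "gripper_force": force on a finger pad.
Only numpy, scipy, OpenCV 4.12 (cv2) and the standard library are available. Lean on these libraries where they do the work, as an engineer would, in place of code of your own. Each camera call takes 0.05 s, during which the arm holds its last target. There are 200 camera calls.

## Task

The specimen rotator's belt drive is being put together: take the loose pulley out of its wooden stand, slide its shaft all the way down into the blue bearing block so that the pulley sits flat on the block, and let go of it. Then push the yellow sprung tensioner arm back by its white roller (away from you and to the right), past the click of the red pawl and on up to its rubber stop, and finish while still holding it there by the roller, so that a colleague can slip the belt on. Leave the specimen chuck, the small white box and the blue pen where they are.

Things in the scene. Friction and masses are not known exactly. Their poses are not given: they have to be found in the camera images.
- pulley: Loose toothed pulley, 120 g. Origin on its axis at the underside of the pulley disc; z points up along the axis. Disc 48 mm diameter, z 0 to 20 mm; above it a black round grip 22 mm diameter, z 20 to 56 mm; below it a steel shaft 12 mm diameter, 34 mm long, with a tapered foot.
- pulley_grip (a point): The point on the pulley's axis to grip, in the black grip, 45 mm above the underside of the disc (25 mm above the top of the disc, 11 mm below the top of the grip).
- pulley_stand: Fixed wooden block 44 x 44 mm, 70 mm high, with an upright 16 mm hole at its centre, in which the pulley waits, shaft down, its disc resting on the top of the block. Origin at the centre of its underside.
- belt_drive: Belt drive on top of the rotator's white housing, fixed to the table: grey plate, x -75 to 60, y -90 to 166 mm, top at z 120; housing below it. Own axes: at yaw -0.8 x points away and to the right, y away and to the left; z up, origin at table height. Motor with fixed pulley at (33, 68), top z 192; blue bearing block (30, -60); tensioner pivot (-25, 80); rubber stop (4, 43), top z 154; red pawl (-25, 143), top z 164.
- bearing_mouth (a point): Centre of the bearing's mouth, in the top face of the blue block (44 x 44 mm), 160 mm above the table. Upright bore 14 mm wide, right through the 40 mm block. When the pulley is home its body origin lies at this point.
- tensioner_pivot (a point): The tensioner arm's upright hinge axis, given at the height of the roller's middle, 179 mm above the table. The roller goes round it on a circle of 85 mm radius: in the belt drive's frame it is at pivot + 85 mm x (sin(q - 0.36), -cos(q - 0.36)), q the arm's angle.
- idler_roller: White upright roller at the free end of the tensioner arm, free to spin on its pin; 24 mm diameter, 46 mm high; origin at its middle, 179 mm above the table, so it spans 156 to 202 mm above the table. The yellow arm below it is 16 mm wide, 144 to 152 mm above the table.
- tensioner (a joint): Angle q of the sprung arm, rad: 0 at rest (roller toward the robot), growing counter-clockwise seen from above as the roller is pushed to the belt drive's +x (away and to the right), 0.72 at the rubber stop. The spring pushes back at the roller with 4.9 N at rest, 10 N at the stop. At about 0.46 the pawl clicks in behind the tooth: let go beyond, the arm stays there; let go before, it returns.
- pawl (a joint): Travel of the sprung red pawl, m: 0 when it is in (at rest, or dropped in behind the tooth), up to about 0.005 while the tooth lifts it.
- chuck_round: Round pale specimen chuck with a yellow side screw, 29 x 37 x 28 mm; bystander.
- coverslip_box: Small white carton with a blue band, 53 x 52 x 18 mm; bystander.
- pen_blue: Blue pen, 10 x 138 x 10 mm; bystander.
- ultramicrotome: The white ultramicrotome that stands fixed in the middle of the table; keep clear of it. Base 70 mm high over x 0.455 to 0.715, y -0.15 to 0.18; its eyepieces reach out over it toward the robot, to x 0.40, y -0.05 to 0.07, 0.45 to 0.55 m above the table: swing the arm past them folded back or high.
Things that resemble listed ones, but are neither listed nor needed, are in the scene too. Leave any green or pink look-alike of the pulley alone.

How it is judged:
On the way, in this order (a step that is already met when the one before it is completed fails the run):
1. the pulley's shaft is fully down in the bearing, the disc flat on the blue block, and the gripper has let go of it (horizontal distance between pulley and bearing_mouth below 0.004 m and z of pulley in the frame of bearing_mouth below 0.003 m and angle between pulley's own z axis and vertical below 0.06 rad and contact force between each of the arm, the fingers and pulley below 0.1 N), for 0.2 s.
2. the tensioner arm is past the click, with the pawl dropped in behind the tooth (value of joint tensioner above 0.48 rad and value of joint pawl below 0.002 m), for 0.1 s.
At the end, for the whole second after the job is handed in: In the last second the robot presses on the roller with over 2 N, holding the arm beyond 0.65 rad with the pawl in (under 2 mm); the pulley stands untouched in the bearing, disc within 3 mm of the block's top, axis within 4 mm of the bore's and 0.06 rad of upright (all of step 1 and value of joint tensioner above 0.65 rad and value of joint pawl below 0.002 m and contact force between any of the fingers, the arm and idler_roller above 2 N); the arm keeps its last pose, push and grip.
It fails at once if the specimen chuck, the white box or the blue pen is moved by more than 20 mm (distance of any of chuck_round, coverslip_box, pen_blue from where it was at the start of the episode above 0.02 m).
It also fails if it takes over 64 s, if anything falls off the work surface, if the arm or the gripper's body presses on something with over 40 N, if the wrist force passes 120 N, or if a joint passes its speed limit or range.

## Working session

There is one attempt and no reset: what is moved stays moved. The work goes in short steps, Python scripts to look and compute and a tool call to move; the robot and the scene stay as the last step left them, time stands still between calls to the robot, and variables do not carry over. Pictures are saved under pics/ and viewed, at most 10 in all, crops included, and the job is handed in when it is done.

Besides the shell and the picture viewer there is one more tool, called after "Request:" as name([rows], argument=value, ...), one row to a line, values as JSON. move_arm: Moves the arm, as the interface text tells. Its arguments: {"type":"object","properties":{"moves":{"type":"array"},"grip_force":{"type":"number"}},"required":["moves"]}

```bash
mkdir -p pics && ls && python3 - <<'E'
from plant import manip, imaging
import cv2,numpy as np
print(manip.read_state())
print(manip.tcp_to_grasp)
for n in("side","top","wrist"):
    im=imaging.read_camera(n); cv2.imwrite(f"pics/{n}0.png",im[:,:,::-1]); print(n,imaging.calibration(n))
a=[cv2.imread(f"pics/{n}0.png") for n in("side","top")]
E
```

```text
pics
{'t': 0.0, 'joint_positions': array([ 1.05581798,  0.53714734, -0.00448923,  1.5388634 ,  0.00258083,
        1.06729582, -0.0711987 ]), 'joint_vel': array([-0.00223241, -0.00134712, -0.00141108,  0.00066706,  0.0011384 ,
       -0.00112382,  0.00121247]), 'joint_efforts': array([ 6.09252329e-04, -5.70978606e+01,  9.91225541e-01, -2.51609319e+01,
       -5.61138731e-02,  1.78635312e-02,  1.95146245e-04]), 'position': array([ 0.28176376, -0.58507436,  0.23785458]), 'tcp_rot': array([-3.06119201e+00, -6.98836950e-01,  7.23216915e-04]), 'wrist_force': array([ 0.14993155, -0.01422512,  0.44837729]), 'wrist_torque': array([-0.00565693,  0.0008869 , -0.00174387]), 'gripper_force': 0.0, 'width': 0.08791718432580103}
0.0187
side {'camera_matrix': array([[393.48290708,   0.        , 261.90137151],
       [  0.        , 393.48290708, 198.72017834],
       [  0.        ,   0.        ,   1.        ]]), 'rvec': array([ 2.20863351, -0.25560528,  0.15380142]), 'tvec': array([-0.58540979,  0.10619495,  1.47684826])}
top {'camera_matrix': array([[449.37491614,   0.        , 250.58015064],
       [  0.        , 449.37491614, 192.23680251],
       [  0.        ,   0.        ,   1.        ]]), 'rvec': array([ 2.08943269, -2.14218237,  0.21831633]), 'tvec': array([-0.05675654,  0.6132909 ,  1.54201298])}
wrist {'camera_matrix': array([[304.01918761,   0.        , 252.89602987],
       [  0.        , 304.01918761, 190.2561575 ],
       [  0.        ,   0.        ,   1.        ]]), 'mount': array([[ 2.52903827e-04, -9.55253301e-01, -2.95788888e-01,
         7.61936772e-02],
       [ 9.99999801e-01,  7.05202258e-05,  6.27268656e-04,
         3.28272320e-04],
       [-5.78341355e-04, -2.95788988e-01,  9.55253129e-01,
        -1.45527804e-01],
       [ 0.00000000e+00,  0.00000000e+00,  0.00000000e+00,
         1.00000000e+00]])}
```

View pics/side0.png

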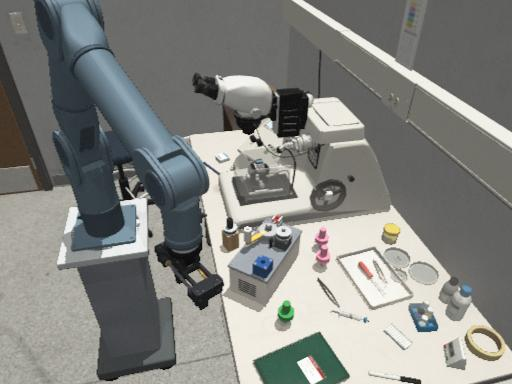

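View pics/top0.png

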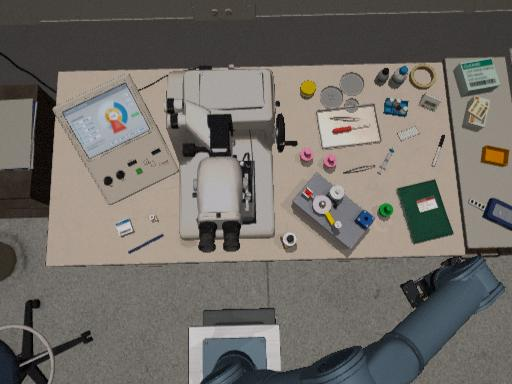

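```bash
python3 - <<'E'
import cv2,numpy as np
s=cv2.imread("pics/side0.png");t=cv2.imread("pics/top0.png")
a=cv2.resize(s[205:305,210:310],(400,400),interpolation=2);b=cv2.resize(t[170:255,275:400],(588,400),interpolation=2)
cv2.imwrite("pics/c1.png",cv2.resize(a,(600,600),interpolation=2))
cv2.imwrite("pics/c2.png",cv2.resize(t[170:255,275:388],(791,595),interpolation=2))
E
```

```text
(no output)
```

View pics/c1.png

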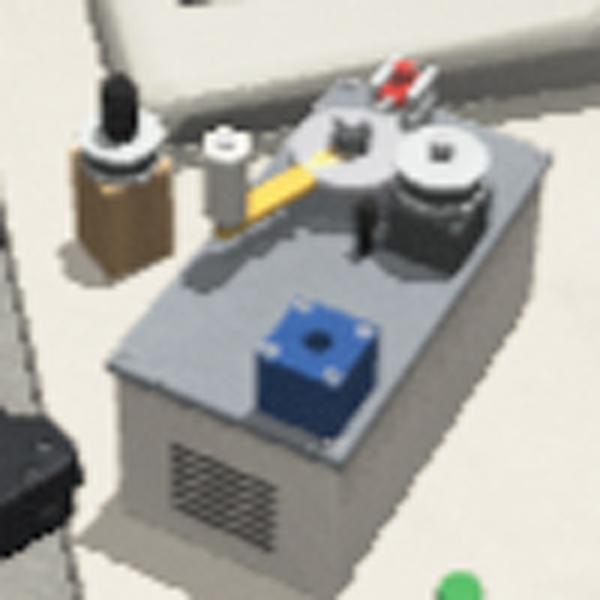

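View pics/c2.png

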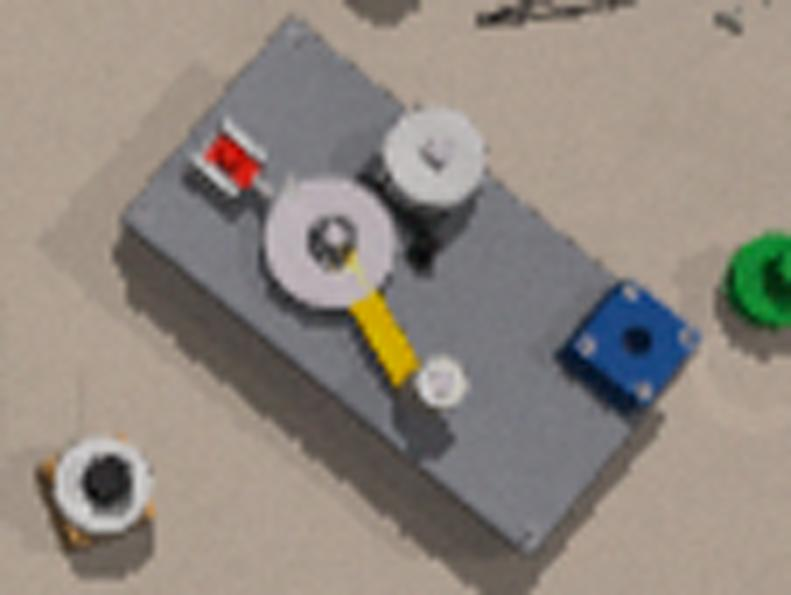

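```bash
cat > h.py <<'E'
import cv2,numpy as np
from scipy.optimize import least_squares
from scipy.spatial.transform import Rotation as R
from plant import manip, imaging
def proj(n,P):
    c=imaging.calibration(n); return cv2.projectPoints(np.float64(P).reshape(-1,1,3),c["rvec"],c["tvec"],c["camera_matrix"],None)[0][:,0]
def drive(p,q): # p=(x,y,yaw)
    q=np.atleast_2d(q)/1000.; c,s=np.cos(p[2]),np.sin(p[2])
    return np.c_[p[0]+c*q[:,0]-s*q[:,1],p[1]+s*q[:,0]+c*q[:,1],q[:,2]]
def wproj(st,P):
    c=imaging.calibration("wrist");M=c["mount"];Rt=R.from_rotvec(st["tcp_rot"]).as_matrix()
    X=(np.atleast_2d(P)-st["position"])@Rt; X=(X-M[:3,3])@M[:3,:3]
    uv=X@c["camera_matrix"].T; return uv[:,:2]/uv[:,2:]
def wray(st,uv,z):
    c=imaging.calibration("wrist");M=c["mount"];Rt=R.from_rotvec(st["tcp_rot"]).as_matrix()
    d=Rt@M[:3,:3]@np.linalg.inv(c["camera_matrix"])@[*uv,1]; o=st["position"]+Rt@M[:3,3]
    return o+d*(z-o[2])/d[2]
E
python3 - <<'E'
from h import *
S=lambda u:np.array([210,205])+(np.array(u)+.5)/6-.5
T=lambda u:np.array([275,170])+(np.array(u)+.5)/7-.5
Q=np.array([[30,-60,160],[-54.9,.4,202],[33,68,192]])
s=S([[318,341],[227,142],[441,152]]);t=T([[637,340],[441,381],[437,155]])
f=lambda p:np.r_[(proj("side",drive(p,Q))-s).ravel(),(proj("top",drive(p,Q))-t).ravel()]
r=least_squares(f,[.6,-.3,-.8]);print(r.x,r.fun.round(1));print(drive(r.x,Q))
f=lambda p:np.r_[(proj("side",[[*p,.126],[*p,.09]])-S([[119,80],[122,135]])).ravel(),(proj("top",[[*p,.126]])-T([[109,475]])).ravel()]
r=least_squares(f,[.5,-.1]);print(r.x,r.fun.round(1))
E
```

```text
[ 0.51016249 -0.38486498 -0.73784922] [ 0.1  0.1  0.3  0.5  0.7 -2.  -0.   0.8  0.1  0.7  0.7 -0.2]
[[ 0.49199812 -0.44944095  0.16      ]
 [ 0.46981012 -0.34763789  0.202     ]
 [ 0.58032322 -0.35674966  0.192     ]]
[ 0.43902039 -0.19993826] [ 0.3  0.7  0.1 -0.5 -0.2  0.4]
```

The candidates are the white pulley with the black grip in the wooden stand, side (230,222) and top (290,238); the green one, side (286,311) and top (386,211); and the pink ones, top (306,155) and (330,161). The close crop shows the stand pulley matches the description, so I choose that one. The blue bore is at side (263,262) and top (366,218), and the roller is at top (338,224).

Request:
move_arm([
  [88,[0,0,-0.3],[0,0,-0.9]],
  [88,[0,0,-0.3],[0,0,-0.9]],
  [88,[0,0,0],[0,0,-0.9]],
  [88,[0,0,0],[0,0,-0.9]],
  [88,[1,-0.37,0],[0,0,0]],
  [88,[1,-0.37,0],[0,0,0]],
  [88,[1,-0.37,0],[0,0,0]],
  [88,[1,-0.37,0],[0,0,0]],
  [88,[1,-0.37,0],[0,0,0]],
  [88,[1,-0.37,0],[0,0,0]],
  [88,[1,-0.37,0],[0,0,0]],
  [88,[1,-0.37,0],[0,0,0]],
])

```text
t: 1.35
position: [0.3796, -0.3477, 0.2566]
tcp_rot: [-2.877, -1.26, 0.0]
wrist_force: [-0.5, -0.0, 0.2]
width: 0.0882
gripper_force: 0.0
```

Request:
move_arm([
  [88,[1,-0.37,0],[0,0,0]],
  [88,[1,-0.37,0],[0,0,0]],
  [88,[1,-0.37,0],[0,0,0]],
  [88,[1,-0.37,0],[0,0,0]],
  [88,[1,-0.37,0.5],[0,0,0]],
  [60,[0,0,0.8],[0,0,0]],
  [60,[0,0,0],[0,0,0]],
])

```text
t: 2.05
position: [0.4387, -0.1996, 0.2154]
tcp_rot: [-2.873, -1.262, 0.006]
wrist_force: [-0.1, -0.0, -0.4]
width: 0.0742
gripper_force: 0.0
```

```bash
cat >> h.py <<'E'
def wshot(name,crop=None):
    st=manip.read_state(); im=imaging.read_camera("wrist"); cv2.imwrite(f"pics/{name}.png",im[:,:,::-1])
    np.save(f"pics/{name}.npy",st); print(st["t"],st["position"].round(4),st["tcp_rot"].round(3)); return st,im
E
python3 - <<'E'
from h import *
st,im=wshot("w1")
print(wproj(st,[[.439,-.2,.126],[.439,-.2,.09]]))
E
```

```text
2.05 [ 0.4387 -0.1996  0.2154] [-2.873 -1.262  0.006]
[[253.68738445 194.02893357]
 [253.77810336 181.98816871]]
```

View pics/w1.png

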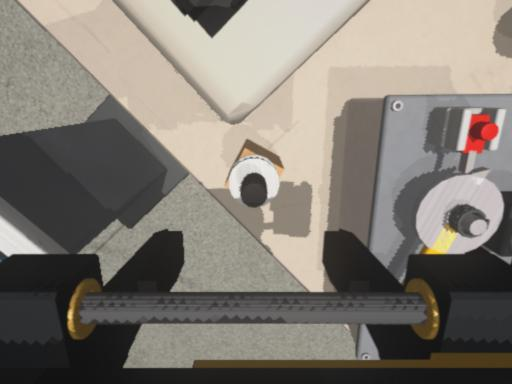

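The grip top is at (254,193), which matches the prediction of (253.7,194). I descend and grip.

Request:
move_arm([
  [60,[0,0,1],[0,0,0]],
  [60,[0,0,1],[0,0,0]],
  [60,[0,0,1],[0,0,0]],
  [60,[0,0,0.6],[0,0,0]],
  [60,[0,0,0.33],[0,0,0]],
  [60,[0,0,0],[0,0,0]],
  [15,[0,0,0],[0,0,0]],
  [15,[0,0,0],[0,0,0]],
  [15,[0,0,0],[0,0,0]],
  [15,[0,0,0],[0,0,0]],
  [15,[0,0,0],[0,0,0]],
], grip_force=25)

```text
t: 3.2
position: [0.4403, -0.201, 0.1001]
tcp_rot: [-2.878, -1.261, 0.0]
wrist_force: [-1.0, 0.9, 0.8]
width: 0.0223
gripper_force: 0.8
```

Request:
move_arm([
  [15,[0,0,0],[0,0,0]],
  [15,[0,0,0],[0,0,0]],
  [15,[0,0,-0.3],[0,0,0]],
  [15,[0,0,-0.5],[0,0,0]],
  [15,[0,0,-1],[0,0,0]],
  [15,[0,0,-1],[0,0,0]],
  [15,[0,0,-1],[0,0,0]],
  [15,[0,0,-1],[0,0,0]],
  [15,[0,0,-1],[0,0,0]],
  [15,[0,0,-1],[0,0,0]],
  [15,[0,0,0],[0,0,0]],
])

```text
t: 4.3
position: [0.4425, -0.2018, 0.308]
tcp_rot: [2.872, 1.258, 0.008]
wrist_force: [0.1, 0.6, -1.0]
width: 0.0213
gripper_force: 25.0
```

```bash
python3 - <<'E'
from h import *
st,im=wshot("w2"); print(st["width"],st["gripper_force"],st["wrist_force"])
d=np.array([.492,-.4494,0])-st["position"]; print((R.from_rotvec(st["tcp_rot"]).as_matrix().T@d)/.03)
E
```

```text
4.3 [ 0.4425 -0.2018  0.308 ] [2.872 1.258 0.008]
0.021296220255875076 24.999988926574588 [ 0.13997836  0.64500373 -1.01916512]
[-4.971389    6.73412772 10.30457793]
```

Request:
move_arm([
  [15,[-0.85,0.96,0],[0,0,0]],
  [15,[-0.85,0.96,0],[0,0,0]],
  [15,[-0.85,0.96,0],[0,0,0]],
  [15,[-0.85,0.96,0],[0,0,0]],
  [15,[-0.85,0.96,0],[0,0,0]],
  [15,[-0.85,0.96,0],[0,0,0]],
  [15,[-0.85,0.96,0],[0,0,0]],
  [15,[0,0,0],[0,0,0]],
  [15,[0,0,0],[0,0,0]],
])

```text
t: 5.25
position: [0.4666, -0.469, 0.3016]
tcp_rot: [-2.876, -1.257, 0.002]
wrist_force: [-0.6, 1.0, -2.0]
width: 0.021
gripper_force: 25.0
```

```bash
python3 - <<'E'
from h import *
st,im=wshot("w3")
P=drive([.51016,-.38486,-.7378],[[30,-60,160],[8,-82,160],[52,-82,160],[52,-38,160],[8,-38,160],[-54.9,.4,202]])
print(wproj(st,P).round(1))
m=cv2.resize(im[100:300,150:400],(750,600),interpolation=2);cv2.imwrite("pics/w3c.png",m[:,:,::-1])
E
```

```text
5.25 [ 0.4666 -0.469   0.3016] [-2.876e+00 -1.257e+00  2.000e-03]
[[258.7 145.4]
 [236.  168.3]
 [281.5 167.9]
 [282.5 121.4]
 [234.9 121.8]
 [147.1  75.1]]
```

View pics/w3.png

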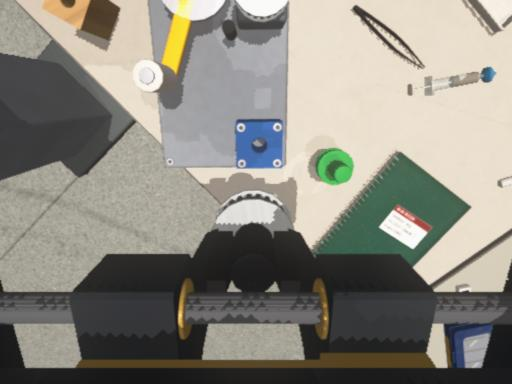

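```bash
python3 - <<'E'
from h import *
st=np.load("pics/w3.npy",allow_pickle=True).item();im=cv2.imread("pics/w3.png")[:,:,::-1].astype(int)
b=(im[...,2]>im[...,0]*1.6)&(im[...,2]>80); b[:100]=0;b[180:]=0;b[:,:220]=0;b[:,300:]=0
k=b.astype(np.uint8);print(cv2.minAreaRect(cv2.findNonZero(k)), cv2.boundingRect(k))
g=im.sum(2); sub=g[135:156,249:270]; d=(sub<sub.min()+60); yy,xx=np.nonzero(d);print("bore dark",xx.mean()+249,yy.mean()+135,d.sum())
for i in range(130,162,2): print(g[i,244:276:2])
Rt=R.from_rotvec(st["tcp_rot"]).as_matrix()
a=np.linspace(0,2*np.pi,73)
for z in(.030,.010):
  u=wproj(st,np.c_[.024*np.cos(a),.024*np.sin(a),0*a+z]@Rt.T+st["position"]);print("rim z",z,u.min(0).round(1),u.max(0).round(1))
print("col254"," ".join(map(str,g[182:210,254])));print("row222"," ".join(map(str,g[222,205:225])),"|"," ".join(map(str,g[222,282:302])))
E
```

```text
((259.0, 143.5), (47.0, 46.0), 90.0) (236, 120, 47, 48)
bore dark 259.47727272727275 147.82954545454547 88
[460 350 352 353 349 349 350 347 348 354 354 358 358 363 378 459]
[352 352 352 347 350 347 348 349 349 351 353 353 356 358 358 359]
[351 352 348 348 350 348 351 351 353 353 353 354 356 354 357 359]
[348 349 348 343 349 351 348 341 339 348 351 354 353 354 352 355]
[352 351 348 347 347 333 301 292 289 294 333 357 353 359 358 354]
[351 350 348 345 321 304 425 338 299 297 292 342 360 367 360 357]
[349 350 348 344 333 471 485 470 336 299 263 272 349 350 348 348]
[346 351 348 334 246 400 480 481 465 320 210 242 339 350 349 348]
[348 348 349 331 232 216 306 361 316 228 197 240 342 350 352 352]
[344 345 348 344 255 205 206 208 209 207 203 272 354 364 367 361]
[347 346 349 349 319 242 208 207 207 205 256 353 375 376 378 378]
[345 348 349 349 344 323 270 240 247 282 345 376 375 375 375 379]
[345 348 349 348 348 349 344 338 342 360 374 375 375 374 376 379]
[348 349 349 350 348 349 349 349 349 369 374 375 376 375 377 377]
[352 349 349 350 350 352 350 365 366 372 375 374 376 376 378 370]
[495 354 348 350 349 352 361 376 378 376 375 376 376 377 383 582]
rim z 0.03 [214.  186.6] [290.8 257.5]
rim z 0.01 [209.7 197.2] [295.  274.8]
col254 433 433 433 434 432 431 427 414 504 674 677 672 636 499 327 209 267 458 639 675 675 674 674 673 673 672 671 671
row222 490 491 481 476 471 472 478 477 475 467 534 643 674 655 637 658 671 668 647 634 | 404 407 410 408 404 402 402 401 379 362 408 486 530 616 660 665 665 665 664 664
```

```bash
python3 - <<'E'
from h import *
st=np.load("pics/w3.npy",allow_pickle=True).item();im=cv2.imread("pics/w3.png")[:,:,::-1].astype(int);g=im.sum(2)
Rt=R.from_rotvec(st["tcp_rot"]).as_matrix()
B=wray(st,(259.3,145.6),.16);print("bore world",B); b=Rt.T@(B-st["position"]);print("bore tool mm",b*1000)
# lower flange outer edge: rays from centre outwards, first bright->background crossing on upper arc
cc=wproj(st,(Rt@[0,0,.03]+st["position"]))[0];pts=[]
for a in np.radians(range(215,326,10)):
    rr=np.arange(25,48,.25);p=np.c_[cc[0]+rr*np.cos(a),cc[1]+rr*np.sin(a)]
    v=cv2.remap(g.astype(np.float32),p[:,0].astype(np.float32)[None],p[:,1].astype(np.float32)[None],1)[0]
    j=np.nonzero(v>560)[0]
    if len(j): pts.append(p[j[-1]])
pts=np.array(pts);print(pts.round(1).tolist())
def T(p): return np.array([Rt.T@(wray(st,x,st["position"][2]-.03)-st["position"]) for x in p])
X=T(pts);f=lambda c:np.hypot(X[:,0]-c[0],X[:,1]-c[1])-.024
r=least_squares(f,[0,0],loss="soft_l1",f_scale=.0005);print(r.x*1000,(r.fun*1000).round(1))
print("move mm",(b[:2]-r.x)*1000, "ang",2*np.arctan2(st["tcp_rot"][1],st["tcp_rot"][0]))
E
```

```text
bore world [ 0.49225749 -0.44996748  0.16      ]
bore tool mm [ 31.33569293   6.38402363 141.62352707]
[[223.5, 203.2], [228.0, 199.0], [232.9, 195.5], [238.3, 193.3], [243.7, 191.0], [249.5, 190.5], [256.5, 175.8], [264.7, 177.3], [272.6, 180.1], [272.3, 194.9], [277.1, 198.6], [281.7, 202.9]]
[-2.06814278  0.60399467] [-0.  -0.1 -0.1 -0.3 -0.  -0.3  8.8  8.6  8.2 -0.2 -0.6 -0.6]
move mm [33.40383571  5.78002896] ang -5.458741379115047
```

Request:
move_arm([
  [15,[0.56,0.1,0],[0,0,0]],
  [15,[0.55,0.09,0],[0,0,0]],
  [15,[0,0,0.8],[0,0,0]],
  [15,[0,0,0.8],[0,0,0]],
  [15,[0,0,0.5],[0,0,0]],
  [15,[0,0,0],[0,0,0]],
  [15,[0,0,0],[0,0,0]],
  [15,[0,0,0],[0,0,0]],
])

```text
t: 6.1
position: [0.4952, -0.4486, 0.2423]
tcp_rot: [2.876, 1.26, 0.002]
wrist_force: [-0.5, 1.4, -0.3]
width: 0.0215
gripper_force: 25.0
```

```bash
python3 - <<'E'
from h import *
st,im=wshot("w4"); Rt=R.from_rotvec(st["tcp_rot"]).as_matrix()
print("tool z",Rt[:,2].round(4)); print(wproj(st,[[.4922,-.45,.16]]))
s=imaging.read_camera("side");cv2.imwrite("pics/s4.png",s[:,:,::-1])
a=cv2.resize(s[200:290,215:315],(666,600),interpolation=2)
# project expected axis of shaft: tip, underside, bore
print(proj("side",[[.4922,-.45,.16],[.4922,-.45,st["position"][2]-.064],[.4922,-.45,st["position"][2]-.03]]).round(1))
w=cv2.resize(im[90:290,150:360],(630,600),interpolation=2)
cv2.imwrite("pics/m4.png",cv2.resize(np.hstack([w[:,:,::-1],a[:,:,::-1]]),(800,370),interpolation=3))
E
```

```text
6.1 [ 0.4952 -0.4486  0.2423] [2.876e+00 1.260e+00 2.000e-03]
tool z [ 0.0019 -0.0014 -1.    ]
[[250.60579263 200.57464608]]
[[262.8 261.6]
 [263.  257.1]
 [263.2 248.5]]
```

View pics/m4.png

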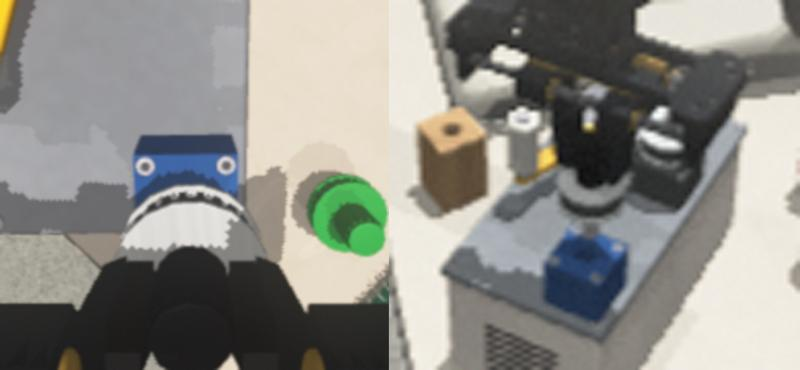

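```bash
cat >> h.py <<'E'
def rel(name):
    "tool-frame offset bearing minus pulley (mm) from wrist picture; uses the block's top two screws"
    st=np.load(f"pics/{name}.npy",allow_pickle=True).item();im=cv2.imread(f"pics/{name}.png")[:,:,::-1].astype(int);g=im.sum(2)
    Rt=R.from_rotvec(st["tcp_rot"]).as_matrix();p=st["position"]
    # rim from white mask upper boundary per column
    pts=[]
    for c in list(range(222,246,2))+list(range(258,284,2)):
        for r in range(182,226):
            if g[r,c]>560 and im[r,c].max()-im[r,c].min()<60 and g[r+1,c]>480: pts.append((c,r-.5));break
    X=np.array([Rt.T@(wray(st,x,p[2]-.03)-p) for x in pts])
    q=least_squares(lambda c:np.hypot(X[:,0]-c[0],X[:,1]-c[1])-.024,[0,0],loss="soft_l1",f_scale=.0003)
    print("pulley",(q.x*1000).round(2),(q.fun*1000).round(1))
    return st,g,im,Rt,p
E
python3 - <<'E'
from h import *
rel("w3")
st,g,im,Rt,p=rel("w4")
# screws: bright blobs
m=((g>520)&(np.ptp(im,2)<60)).astype(np.uint8);m[:165]=0;m[188:]=0;m[:,:215]=0;m[:,280:]=0
n,l,s,c=cv2.connectedComponentsWithStats(m)
for i in range(1,n):
    if s[i,4]>8: print(s[i],c[i].round(1),(Rt.T@(wray(st,c[i],.16)-p)*1000).round(1))
# blue columns extents
b=(im[...,2]>im[...,0]*1.5)&(im[...,2]>70)
for r in(166,168,172,180,190): x=np.nonzero(b[r,200:300])[0]+200;print(r,x.min(),x.max())
st3,g,im,Rt,p=rel("w3")
m=((g>520)&(np.ptp(im,2)<60)).astype(np.uint8);m[:115]=0;m[172:]=0;m[:,:236]=0;m[:,284:]=0
n,l,s,c=cv2.connectedComponentsWithStats(m)
for i in range(1,n): print(s[i],c[i].round(1),(Rt.T@(wray(st3,c[i],.16)-p)*1000).round(1))
E
```

```text
pulley [2.69 6.03] [ 2.6  1.9  1.4  1.   0.4  0.2 -0.3 -0.7 -1.5 -1.8 -2.  -2.1 -5.  -5.1
 -5.8 -5.7  0.6  0.7  0.9  1.2  1.5  1.8  2.2 -7.9]
pulley [-2.24  0.15] [-0.1 -0.2  9.5  8.4 -0.3  0.1  0.1 -0.5 -0.4 -0.2  0.   0.4  0.   0.2
 -0.2 -0.5 -0.1 -0.2  7.2  0.3  8.1 -0.  -0.2 -0.3]
[224 175   9  10  48] [227.7 179.4] [ 14.3 -19.2  82.3]
[267 175  10   9  51] [271.5 178.9] [14.7 14.8 82.4]
166 226 274
168 225 274
172 223 276
180 234 266
190 223 278
pulley [2.69 6.03] [ 2.6  1.9  1.4  1.   0.4  0.2 -0.3 -0.7 -1.5 -1.8 -2.  -2.1 -5.  -5.1
 -5.8 -5.7  0.6  0.7  0.9  1.2  1.5  1.8  2.2 -7.9]
[237 123   8   9  46] [240.5 127. ] [ 48.6 -11.2 141.7]
[273 123   9   8  49] [277.  126.5] [ 49.1  22.7 141.6]
[273 159   9   8  47] [276.8 162.6] [ 15.   23.3 141.6]
[283 159   1   1   1] [283. 159.] [ 18.5  29.2 141.5]
[238 160   8   8  37] [241.2 162.9] [ 14.6 -11.  141.7]
[236 166  48   6 187] [260.6 169.5] [  8.2   7.8 141.6]
```

Request:
move_arm([
  [15,[-0.02,-0.07,0],[0,0,0]],
  [15,[0,0,0.3],[0,0,0]],
  [15,[0,0,0.2],[0,0,0]],
  [15,[0,0,0.1],[0,0,0]],
  [15,[0,0,0.1],[0,0,0]],
  [15,[0,0,0.1],[0,0,0]],
  [15,[0,0,0],[0,0,0]],
  [15,[0,0,0],[0,0,0]],
])

```text
t: 7.0
position: [0.4923, -0.4474, 0.2168]
tcp_rot: [-2.878, -1.261, 0.0]
wrist_force: [0.1, 0.9, -1.5]
width: 0.0214
gripper_force: 25.0
```

Request:
move_arm([
  [15,[0,0,0.1],[0,0,0]],
  [15,[0,0,0.15],[0,0,0]],
  [15,[0,0,0.15],[0,0,0]],
  [15,[0,0,0.15],[0,0,0]],
  [15,[0,0,0.15],[0,0,0]],
  [15,[0,0,0],[0,0,0]],
  [15,[0,0,0],[0,0,0]],
])

```text
t: 7.7
position: [0.4923, -0.4474, 0.1956]
tcp_rot: [-2.877, -1.261, 0.0]
wrist_force: [0.1, -0.7, -0.7]
width: 0.0211
gripper_force: 25.0
```

Request:
move_arm([
  [15,[0,0,0.1],[0,0,0]],
  [15,[0,0,0.07],[0,0,0]],
  [15,[0,0,0.03],[0,0,0]],
  [15,[0,0,0],[0,0,0]],
  [15,[0,0,0],[0,0,0]],
])

```text
t: 8.2
position: [0.4923, -0.4475, 0.1901]
tcp_rot: [2.877, 1.26, -0.0]
wrist_force: [-2.4, 0.6, 2.4]
width: 0.0214
gripper_force: 25.0
```

Request:
move_arm([
  [24,[0,0,0],[0,0,0]],
  [30,[0,0,0],[0,0,0]],
  [45,[0,0,0],[0,0,0]],
  [60,[0,0,0],[0,0,0]],
  [60,[0,0,0],[0,0,0]],
  [60,[0,0,0],[0,0,0]],
  [60,[0,0,-0.5],[0,0,0]],
  [60,[0,0,-1],[0,0,0]],
  [60,[0,0,-1],[0,0,0]],
  [60,[-0.8,0,-0.5],[0,0,0]],
  [0,[-0.8,0,0],[0,0,0]],
  [0,[0,0,0],[0,0,0]],
])

```text
t: 9.4
position: [0.4567, -0.4866, 0.2818]
tcp_rot: [2.878, 1.251, -0.003]
wrist_force: [-0.8, -0.2, 0.5]
width: 0.0459
gripper_force: 0.0
```

```bash
python3 - <<'E'
from h import *
st,im=wshot("w5"); print(wproj(st,drive([.51016,-.38486,-.7378],[[30,-60,216],[30,-60,180],[-54.9,.4,202],[-75,-90,120]])).round(1), st["width"])
s=imaging.read_camera("side");cv2.imwrite("pics/s5.png",s[:,:,::-1])
a=cv2.resize(s[200:290,215:315],(427,384),interpolation=2)
cv2.imwrite("pics/m5.png",cv2.resize(np.hstack([im,a])[:,:,::-1],(800,327),interpolation=3))
E
```

```text
9.4 [ 0.4567 -0.4866  0.2818] [ 2.878  1.251 -0.003]
[[252.9 133.5]
 [252.7 128.1]
 [125.4  41.9]
 [149.9 153.2]] 0.04593346942829723
```

View pics/m5.png

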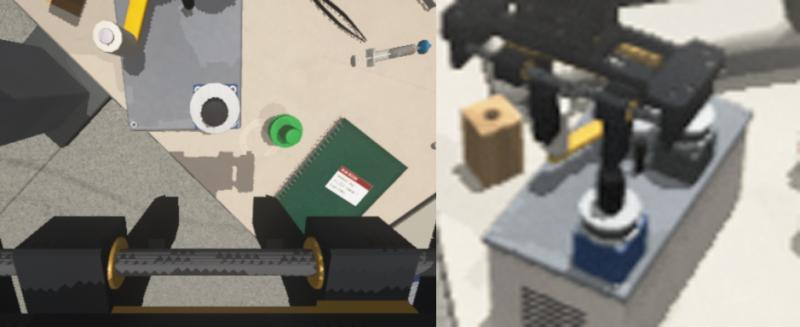

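The wrist view shows the pulley disc centred at (252,127) against a prediction of (252.7,128), and it sits flat on the block. The roller is at (126,43), as predicted. Next I move behind the roller with the fingers shut.

Request:
move_arm([
  [0,[0.74,-0.87,0],[0,0,0]],
  [0,[0.74,-0.87,0],[0,0,0]],
  [0,[0.74,-0.87,0],[0,0,0]],
  [0,[0.74,-0.87,0],[0,0,0]],
  [0,[0.74,-0.87,0],[0,0,0]],
  [0,[0,0,0],[0,0,0]],
  [0,[0,0,0],[0,0,0]],
  [0,[0,0,0],[0,0,0]],
])

```text
t: 10.3
position: [0.4395, -0.3132, 0.28]
tcp_rot: [2.877, 1.26, 0.0]
wrist_force: [0.7, 0.6, 0.8]
width: 0.0006
gripper_force: 0.0
```

```bash
python3 - <<'E'
from h import *
st=manip.read_state(); print(st["width"],st["position"],st["wrist_force"]); Rt=R.from_rotvec(st["tcp_rot"]).as_matrix()
P=drive([.51016,-.38486,-.7378],[[-102,0,172],[-54.9,.4,179],[4.9,.4,179]])
print(((P-st["position"])@Rt*1000).round(1))
E
```

```text
0.0005964042500935828 [ 0.43948864 -0.31323105  0.27997948] [0.69753001 0.6252713  0.80669888]
[[ -5.5  -1.5 108. ]
 [ -4.7  45.6 101. ]
 [ -4.3 105.4 101. ]]
```

Request:
move_arm([
  [0,[-0.24,0,0.6],[0,0,0]],
  [0,[0,0,1],[0,0,0]],
  [0,[0,0,1],[0,0,0]],
  [0,[0,0,0.7],[0,0,0]],
  [0,[0,0,0.3],[0,0,0]],
  [0,[0,0,0],[0,0,0]],
  [0,[0,0.2,0],[0,0,0]],
  [0,[0,0.2,0],[0,0,0]],
  [0,[0,0.2,0],[0,0,0]],
  [0,[0,0.2,0],[0,0,0]],
  [0,[0,0,0],[0,0,0]],
])

```text
t: 11.4
position: [0.4518, -0.3343, 0.1723]
tcp_rot: [-2.877, -1.26, 0.001]
wrist_force: [-5.1, 3.4, 6.4]
width: 0.0004
gripper_force: 3.1
```

Request:
move_arm([
  [0,[0,0.25,0],[0,0,0]],
  [0,[0,0.25,0],[0,0,0]],
  [0,[0,0.25,0],[0,0,0]],
  [0,[0,0.25,0],[0,0,0]],
  [0,[0,0.25,0],[0,0,0]],
  [0,[0,0,0],[0,0,0]],
])

```text
t: 12.0
position: [0.4786, -0.359, 0.1719]
tcp_rot: [-2.875, -1.259, 0.003]
wrist_force: [-6.3, 5.0, 5.3]
width: 0.0004
gripper_force: 4.8
```

```bash
python3 - <<'E'
from h import *
st,im=wshot("w6"); print(st["wrist_force"],st["wrist_torque"])
p=[.51016,-.38486,-.7378]
d=st["position"][:2]-p[:2];c,s=np.cos(p[2]),np.sin(p[2]);print("tcp in drive",np.round([c*d[0]+s*d[1],-s*d[0]+c*d[1]],4)*1000)
t=imaging.read_camera("side");t2=imaging.read_camera("top")
a=cv2.resize(t[200:290,215:315],(427,384),interpolation=2)
cv2.imwrite("pics/m6.png",cv2.resize(np.hstack([im,a])[:,:,::-1],(800,327),interpolation=3))
E
```

```text
12.0 [ 0.4786 -0.359   0.1719] [-2.875 -1.259  0.003]
[-6.27428448  4.96005739  5.34622156] [ 0.90792847  1.17555073 -0.03936279]
tcp in drive [-40.7  -2. ]
```

View pics/m6.png

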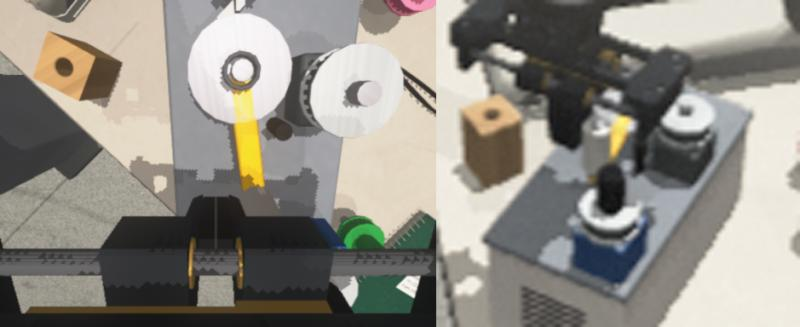

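Request:
move_arm([
  [0,[0,0.2,0],[0,0,0]],
  [0,[0,0.2,0],[0,0,0]],
  [0,[0,0.1,0],[0,0,0]],
  [0,[0,0,0],[0,0,0]],
  [0,[0,0,0],[0,0,0]],
])

```text
t: 12.65
position: [0.4893, -0.3677, 0.1718]
tcp_rot: [-2.872, -1.26, 0.003]
wrist_force: [-6.6, 7.6, 6.8]
width: 0.0007
gripper_force: 5.4
```

Request:
move_arm([
  [0,[0,0.1,0],[0,0,0]],
  [0,[0,0.1,0],[0,0,0]],
  [0,[0,0,0],[0,0,0]],
  [0,[0,0,0],[0,0,0]],
])

```text
t: 13.05
position: [0.4927, -0.3707, 0.1716]
tcp_rot: [-2.87, -1.259, 0.006]
wrist_force: [-9.5, 10.9, 9.4]
width: 0.0006
gripper_force: 7.7
```

```bash
python3 - <<'E'
from h import *
st,im=wshot("w7"); print(st["wrist_force"])
p=[.51016,-.38486,-.7378]
hsv=cv2.cvtColor(im,cv2.COLOR_RGB2HSV);m=cv2.inRange(hsv,(18,150,90),(35,255,255))
n,l,s,c=cv2.connectedComponentsWithStats(m);i=1+s[1:,4].argmax();ys,xs=np.nonzero(l==i);print(s[i])
cs=np.array([(xs[ys==y].mean(),y) for y in range(ys.min()+8,ys.max()-8)])
W=np.array([wray(st,u,.152) for u in cs])[:,:2]-p[:2];k,si=np.cos(p[2]),np.sin(p[2])
D=np.c_[k*W[:,0]+si*W[:,1],-si*W[:,0]+k*W[:,1]]*1000
print(D[0],D[-1]); v=D[-1]-D[0]; print("q line",np.arctan2(v[0],-v[1])+.36); u=D[-len(D)//3:].mean(0)-[-25,80]; print("q pivot",np.arctan2(u[0],-u[1])+.36)
for q in(.5,.6,.65,.72): print(q,wproj(st,drive(p,[[-25+r*np.sin(q-.36),80-r*np.cos(q-.36),152] for r in(35,55)])).round(1).tolist())
print(cs[::8].round(1).tolist())
E
```

```text
13.05 [ 0.4927 -0.3707  0.1716] [-2.87  -1.259  0.006]
[-9.46305912 10.88000945  9.37465904]
[ 244  100   63  121 2788]
[-20.15417526  68.82621535] [ 0.77210616 10.97782712]
q line 0.7070982346841839
q pivot 0.717320340803336
0.5 [[256.4, 152.4], [261.4, 187.1]]
0.6 [[262.6, 151.2], [270.9, 185.3]]
0.65 [[265.7, 150.3], [275.6, 184.0]]
0.72 [[270.0, 148.9], [282.1, 181.9]]
[[256.2, 108.0], [258.5, 116.0], [262.5, 124.0], [266.0, 132.0], [273.0, 140.0], [269.5, 148.0], [272.5, 156.0], [275.5, 164.0], [278.0, 172.0], [281.0, 180.0], [284.0, 188.0], [287.0, 196.0], [290.0, 204.0]]
```

Request:
move_arm([
  [0,[0,0,0],[0,0,0]],
  [0,[0,0,0],[0,0,0]],
  [0,[0,0,0],[0,0,0]],
  [0,[0,0,0],[0,0,0]],
  [0,[0,0,0],[0,0,0]],
])

```text
t: 13.6
position: [0.4927, -0.3707, 0.1716]
tcp_rot: [-2.87, -1.259, 0.006]
wrist_force: [-9.9, 10.7, 8.6]
width: 0.0004
gripper_force: 7.7
```

```bash
python3 - <<'E'
from h import *
s=imaging.read_camera("side");t=imaging.read_camera("top")
a=cv2.resize(s[200:290,215:315],(444,400),interpolation=2);b=cv2.resize(t[170:260,300:380],(356,400),interpolation=2)
cv2.imwrite("pics/m8.png",np.hstack([a,b])[:,:,::-1])
print(proj("side",[[.4922,-.45,.18],[.4922,-.45,.216]]))
E
```

```text
[[262.98108931 256.7244796 ]
 [263.25338951 247.59338463]]
```

View pics/m8.png

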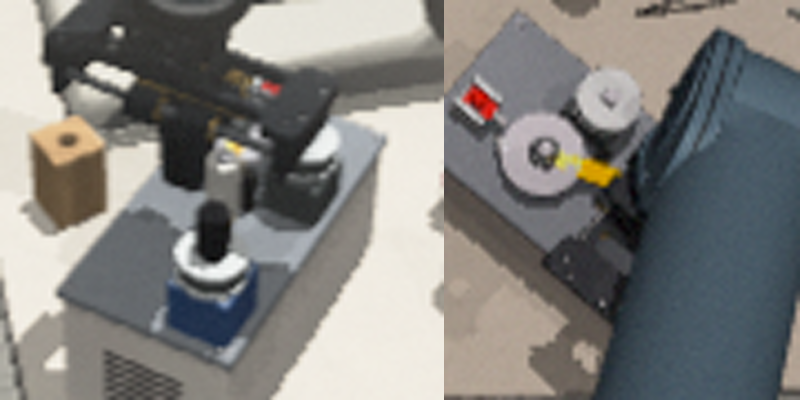

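The pulley sits flat in the block: its grip top is at side (263,247), against (263.2,247.6) expected for fully home. The roller is held at the stop at q of about 0.71, with 14 N on it. I'm handing in now.

```bash
python3 -c "
from plant import manip
print(manip.hand_in())"
```

```text
the job is handed in; nothing more can be done
None
```

I handed the job in with the pulley released and seated flat in the bearing block, and the fingers holding the tensioner against its stop by the roller (about 0.71 rad, 14 N); the pawl's drop was not checked directly, and no verdict came back.

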